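Bring the last carriage to rest at the inspection mark

TASK

Push the free-running last carriage along its track so that the black pointer stripe on its side comes to rest at the green inspection mark, and leave it standing there by itself, let go. Push and brake it gently and only on its two orange end pads: the shoe on it is freshly cemented, so touch neither the shoe nor the aluminium cover, and never let the carriage run into the red end stop. Leave the can, the spare last and the brush where they are.

Things in the scene. Friction and masses are not known exactly. Their poses are not given: they have to be found in the camera images.
- track: Fixed track on the bench: base plate 220 x 740 mm (x -60 to +160 mm), two rails. Origin on the bench at mid-length, under the carriage's path; +y = direction of travel to the red end stop, +x away from the robot, z up. Inner faces: red stop (x -15 to +115 mm, 60 mm high) at y +290 mm, black start block at y -320 mm.
- carriage (a joint): Carriage position along track +y, m: 0 at start block, 0.45 at red stop; its centre is at track x 0, y = value - 0.235. Block 200 (x) x 130 mm (y), 26 to 62 mm above bench, held on its rails. Moving mass nominally 3.6 kg (hidden, 2.8 to 4.7), viscous drag 0.35 N s/m (coasts with a time constant near 10 s), dry friction 0.01 N; level, no spring.
- pad_rear (a point): Centre of the outer face of the rear orange pad (start side, faces track -y), 44 mm above the bench. Pad 60 mm wide (x), 34 mm tall (27 to 61 mm above the bench). Push here towards the mark. The two pad faces are 146 mm apart, too far to pinch. Axes as the track's.
- pad_front (a point): Centre of the outer face of the front orange pad (faces track +y), same size and height. Push here to brake. The lane ahead of this pad is free, also beside the red stop, which stands further from the robot.
- pointer (a point): Middle of the black 8 mm stripe on the robot-facing side of the carriage, halfway between the pads in track y, 44 mm above the bench; the stripe runs on over the cover's top.
- mark (a point): Carriage-side end of the green mark plate, mid-width, on its top (plate 60 mm long, 24 mm wide along the track, 8 mm high, on the bench on the robot's side of the track). Pointer and mark must have the same track y; that is 50 to 175 mm before the carriage meets the red stop. A fixed sensor head 192 mm high stands beyond the track.
- cover: Aluminium cover and upturned blue shoe, fixed on the carriage; not to be touched. Origin at the carriage's centre 26 mm above the bench, axes as the track's. Cover top 66 mm above the bench (x -106 to +100, y +-63 mm); side plate at x -106 to -100 mm (y +-69 mm, 27 to 65 mm high). Post and shoe lie over x +9 to +91 mm; shoe y +-128 mm, 100 to 177 mm above the bench.
- cement_can: Closed yellow can with pale label and lid, 72 mm diameter, 70 mm high, standing on the bench between robot and track; origin at the centre of its underside. Bystander.
- spare_last: Bare wooden last, about 75 x 180 mm, 45 mm high (brass pin to 64 mm), lying on the bench between robot and track; origin on the bench near its middle. Bystander.
- brush: Brush with wooden handle, about 200 mm long, lying on the bench between robot and track, near the mark; origin on the bench near its middle. Bystander.

How it is judged:
On the way:
1. the carriage stands at rest at the mark, not touched, for 1.5 s (y of pointer in the frame of mark between -0.012 and 0.012 m and linear speed of cover below 0.01 m/s and contact force between the arm and track below 0.3 N), for 1.5 s.
At the end, for the whole second after the job is handed in: The pointer stripe is within 12 mm of the middle of the mark along the track, the carriage is at rest (under 10 mm/s) and nothing touches it (y of pointer in the frame of mark between -0.012 and 0.012 m and linear speed of cover below 0.01 m/s).
It fails at once if the carriage runs into the red end stop (value of joint carriage above 0.447 m).
It fails at once if the cover or the cemented shoe is touched (contact force between the arm and cover above 2 N).
It fails at once if the carriage is pushed or struck hard (over 25 N) (contact force between the arm and track above 25 N).
It fails at once if the can, the spare last or the brush is moved by more than 30 mm (distance of any of cement_can, spare_last, brush from where it was at the start of the episode above 0.03 m).
It also fails if it takes over 32 s, if anything falls off the work surface, if the arm or the gripper's body presses on something with over 40 N, if the wrist force passes 120 N, or if a joint passes its speed limit or range.

ROBOT

A 6-joint arm with a two-finger parallel gripper is mounted at the origin on the work surface. World frame = base frame: x ahead of the robot, y to its left, z up, the work surface at z = 0. Lengths are in m, angles in rad, forces in N, time in s.
With the tool pointing down it reaches from about 0.25 to 0.775 m from the base axis. Payload 4 kg.
Tool frame: the origin (TCP) lies between the finger pads; the fingertips stand 11 mm ahead of it and the grasp point (between the pads) lies 8 mm behind it (robot.tip_extent is the z of the fingertips in the tool frame, in m); z points along the fingers, y is the line along which they close (so a half turn about z gives the same grasp; the last joint's range is limited). The gripper opens to 94 mm and grips with 3 to 60 N. Pads are 16 mm wide; open, the fingers measure 119 mm over their backs; the gripper's body (75 mm by 177 mm) begins 78 mm behind the grasp point.
Start: joints at [1.188, 0.087, 1.371, -0, 1.684, -0.103], TCP at [0.152, 0.529, 0.217] pointing down, gripper open.
Joint ranges: [-3.1, 3.1], [-0.76, 2.03], [0.27, 2.55], [-1.08, 4.22], [0.17, 2.65], [-2.57, 2.57]. Speed limits (rad/s): [2.79, 2.79, 3.14, 3.14, 3.14, 3.14].

INTERFACE

Orientations are given as [roll, pitch, yaw] about the fixed x, y, z axes, in that order (R = Rz(yaw) Ry(pitch) Rx(roll)).
In Python, from bench import robot, imaging gives the robot as it stands.
- The arm moves only by the shell command python3 -m pendant 'ROWS'. ROWS is JSON, a list of rows, each a list of 7 numbers: the shift along the world's x, y, z in cm, then the turn, a rotation vector about the world's x, y, z in degrees, then the opening, from 0 (shut) to 1 (fully open). In form: [[dx, dy, dz, ax, ay, az, jaw], ...]. A call has 1 to 8 rows; each row shifts and turns the commanded pose from where the row before left it; what a row does not reach is not made up. A row lasts 1/10 s, in which the tool goes at most 50 mm and 8.59 degrees, less where a joint would pass 70% of its speed; a pose out of reach is approached as far as the arm can. A call is refused whole if a number of a shift passes 5 or a number of a turn 8.59, either way. A call with a gripper value outside its range is refused whole. The fingers move at their own pace and stop on an object; the grip force is fixed at half the most. Time passes only in rows, so rows that do not move let the fingers close. It gives the time, the measured TCP pose, the force, the opening and the grip force at its end, in the units of the state.
- robot.get_obs(): the state, without advancing time (a new reading comes with each control period).
- imaging.snapshot(name): name is "scene" or "top"; returns the picture (384x512x3 uint8, red, green, blue); there is no depth.
- imaging.camera_params(name): a dict with "camera_matrix" (3x3 intrinsics, pixels), "k1" (the pictures are not rectified: a ray, as slopes to the right and down, at radius r is drawn at 1 + k1 r^2 times it, then the intrinsics apply), "R" (3x3) and "t" (3): a world point X has camera coordinates R X + t. Camera axes: x right, y down, z forward; pixel columns grow to the right and rows downward; lengths in m; the calibration is good to about 2 mm. A picture is of the moment at which its call begins. camera_params takes no time and is no camera call.
- robot.close_job(): hands the job in; it is judged then, once.
The state is a dict: "time": time; "joint_positions": joint angles; "qvel": joint speeds; "joint_torque": joint torques, N m; "tool_pos": TCP position; "ee_rot": TCP orientation; "wrist_force": force on the tool from outside, world axes, zero at the start; "wrist_torque": the same for the moment, N m; "width": finger opening in m; "finger_force": force on a finger pad.
Only numpy, scipy, OpenCV 4.12 (cv2) and the standard library are available. Lean on these libraries where they do the work, as an engineer would, in place of code of your own. Each camera call takes 0.05 s, during which the arm holds its last target. There are 200 camera calls.

## Working session

There is one attempt and no reset: what is moved stays moved. The work goes in short steps, Python scripts to look and compute and a shell command to move; the robot and the scene stay as the last step left them, time stands still between calls to the robot, and variables do not carry over. Pictures are saved under pics/ and viewed, at most 10 in all, crops included, and the job is handed in when it is done.

```bash
mkdir -p pics; ls
python3 - <<'E'
from bench import robot, imaging
import cv2, json
for n in ("scene","top"):
    im=imaging.snapshot(n); cv2.imwrite(f"pics/{n}0.png",im[:,:,::-1])
    p=imaging.camera_params(n); print(n,{k:(v.tolist() if hasattr(v,'tolist') else v) for k,v in p.items()})
print(robot.get_obs(), robot.tip_extent)
E
```

```text
pics
scene {'camera_matrix': [[458.64195689346747, 0.0, 261.51556299370145], [0.0, 458.64195689346747, 197.82342755335773], [0.0, 0.0, 1.0]], 'k1': 0.027867809220114646, 'R': [[0.9986887790517136, -0.05118142080747262, -0.0010884669613154617], [-0.03974646638967764, -0.7618110180269316, -0.6465788360457713], [0.03226361736897603, 0.6457742910467233, -0.7628463960833595]], 't': [-0.4716986950614356, 0.044945026949453355, 1.2066553334212657]}
top {'camera_matrix': [[467.2048027347738, 0.0, 247.48512070191694], [0.0, 467.2048027347738, 196.70326031398997], [0.0, 0.0, 1.0]], 'k1': -0.06753158828001146, 'R': [[0.02660917491358079, -0.9996457875329633, 0.0005012763910876614], [-0.9941185622825169, -0.026514701175478182, -0.10500121307354784], [0.1049773115285392, 0.002295667479597956, -0.9944719674154033]], 't': [-0.02341527648085041, 0.5017898210729351, 1.1185500209668058]}
{'time': 0.1, 'joint_positions': array([ 1.18790768e+00,  8.79070321e-02,  1.37207263e+00, -2.79797680e-05,
        1.68359953e+00, -1.03078614e-01]), 'qvel': array([ 0.00016095, -0.00148124, -0.00337438,  0.00122363, -0.00136973,
        0.00013753]), 'joint_torque': array([ 2.65157338e-03, -3.41254807e+01, -3.03300297e+01,  7.20184436e-02,
        3.04261968e-02, -8.38076403e-05]), 'tool_pos': array([0.15172355, 0.52817696, 0.21542249]), 'ee_rot': array([-3.13961381e+00, -1.76745674e-04,  2.86177933e+00]), 'wrist_force': array([ 0.37978627, -0.17452458,  0.07080096]), 'wrist_torque': array([ 0.02824696, -0.00278048, -0.07920068]), 'finger_force': 0.0, 'width': 0.09394357206652346} 0.011
```

View pics/scene0.png

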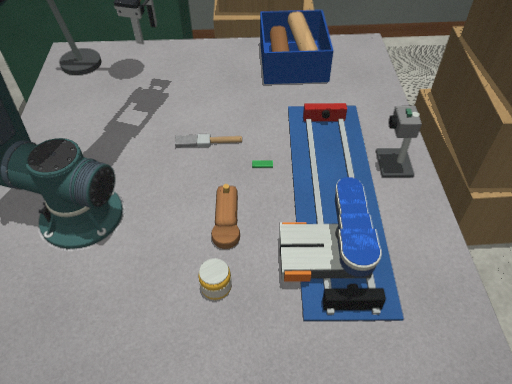

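View pics/top0.png

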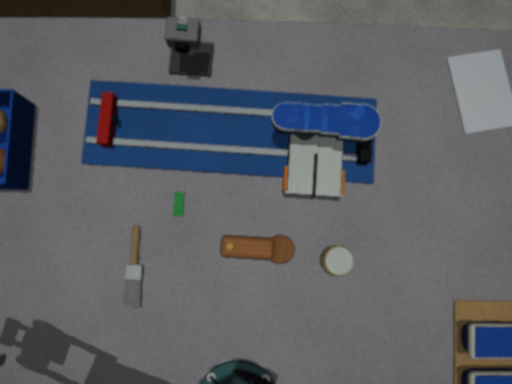

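The scene view shows the carriage near the start block, with orange pads at (297,225) and (297,275), the mark at (262,164) and the red stop at (325,112). In the top view the pads are at (286,180) and (343,180), the mark at (179,204), the stripe at (316,175), and the plate spans (83..377, 80..183).

```bash
cat > h.py <<'E'
import numpy as np, cv2
from bench import robot, imaging
def ray(n,uv):
    p=imaging.camera_params(n);R=np.array(p["R"]);t=np.array(p["t"])
    d=np.array([p["k1"],0,0,0,0.])
    q=cv2.undistortPoints(np.array(uv,float).reshape(-1,1,2),np.array(p["camera_matrix"]),d)[:,0]
    return -R.T@t, np.c_[q,np.ones(len(q))]@R
def plane(n,uv,z):
    o,d=ray(n,uv); return o+d*((z-o[2])/d[:,2])[:,None]
def tri(uvs,uvt):
    (a,d),(b,e)=ray("scene",[uvs]),ray("top",[uvt]);d=d[0];e=e[0]
    s=np.linalg.lstsq(np.c_[d,-e],b-a,rcond=None)[0]
    P,Q=a+s[0]*d,b+s[1]*e
    return (P+Q)/2,np.linalg.norm(P-Q)
def mask(im,c):
    h=cv2.cvtColor(im,cv2.COLOR_RGB2HSV)
    lo,hi={"green":((50,120,70),(80,255,255)),"orange":((5,190,140),(16,255,255)),
      "blue":((100,120,40),(120,255,255)),"red":((0,170,90),(4,255,255))}[c]
    return cv2.inRange(h,lo,hi)
def blobs(im,c,amin=15):
    n,l,s,ce=cv2.connectedComponentsWithStats(mask(im,c))
    return [(s[i,4],ce[i].round(1),s[i,:4],cv2.boxPoints(cv2.minAreaRect(np.argwhere(l==i)[:,::-1].astype(np.float32)))) for i in range(1,n) if s[i,4]>=amin]
E
python3 - <<'E'
from h import *
np.set_printoptions(precision=4,suppress=True)
for n in("scene","top"):
    im=cv2.imread(f"pics/{n}0.png")[:,:,::-1].copy()
    for c in("green","orange","red","blue"):
        for b in blobs(im,c): print(n,c,b[0],b[1],b[2],b[3].round(1).tolist())
im=cv2.imread("pics/top0.png"); cv2.imwrite("pics/tz.png",cv2.resize(im[110:215,270:390],None,fx=6,fy=5.5,interpolation=cv2.INTER_CUBIC))
E
```

```text
scene green 125 [262.1 163.6] [252 161  21   7] [[252.0, 161.0], [272.0, 161.0], [272.0, 167.0], [252.0, 167.0]]
scene red 255 [324.7 106.6] [305 104  42   7] [[305.0, 104.0], [346.0, 104.0], [346.0, 110.0], [305.0, 110.0]]
scene blue 3667 [295.8  50.8] [260  10  73  74] [[259.8999938964844, 11.0], [330.8999938964844, 9.100000381469727], [333.0, 81.5999984741211], [261.8999938964844, 83.5]]
scene blue 2064 [301.2 167.4] [288 107  29 117] [[287.8999938964844, 107.0], [307.79998779296875, 105.5999984741211], [316.20001220703125, 222.89999389648438], [296.20001220703125, 224.3000030517578]]
scene blue 8863 [349.9 219. ] [301 106 102 215] [[260.1000061035156, 125.5999984741211], [354.70001220703125, 104.30000305175781], [403.1000061035156, 318.79998779296875], [308.3999938964844, 340.1000061035156]]
scene blue 312 [348.1 282.5] [331 278  37  11] [[331.0, 288.0], [331.0, 278.0], [367.0, 278.0], [367.0, 288.0]]
top green 188 [178.3 203.7] [174 193  10  23] [[173.3000030517578, 214.60000610351562], [174.89999389648438, 192.5], [183.3000030517578, 193.10000610351562], [181.6999969482422, 215
[... 1010 characters left out ...]
top blue 625 [360.1 169.1] [343 138  32  45] [[342.29998779296875, 181.3000030517578], [343.79998779296875, 137.0], [374.1000061035156, 138.0], [372.5, 182.3000030517578]]
top blue 150 [349.4 146.4] [344 140  12  14] [[344.0, 140.0], [355.0, 140.0], [355.0, 153.0], [344.0, 153.0]]
top blue 3965 [184.2 159.7] [ 82 142 206  35] [[81.69999694824219, 162.5], [83.19999694824219, 141.89999389648438], [287.29998779296875, 156.6999969482422], [285.79998779296875, 177.3000030517578]]
top blue 1051 [493.4 341.9] [476 327  36  30] [[476.0, 327.0], [511.0, 327.0], [511.0, 356.0], [476.0, 356.0]]
top blue 287 [493.6 379.5] [476 376  36   8] [[476.0, 376.0], [511.0, 376.0], [511.0, 383.0], [476.0, 383.0]]
```

View pics/tz.png

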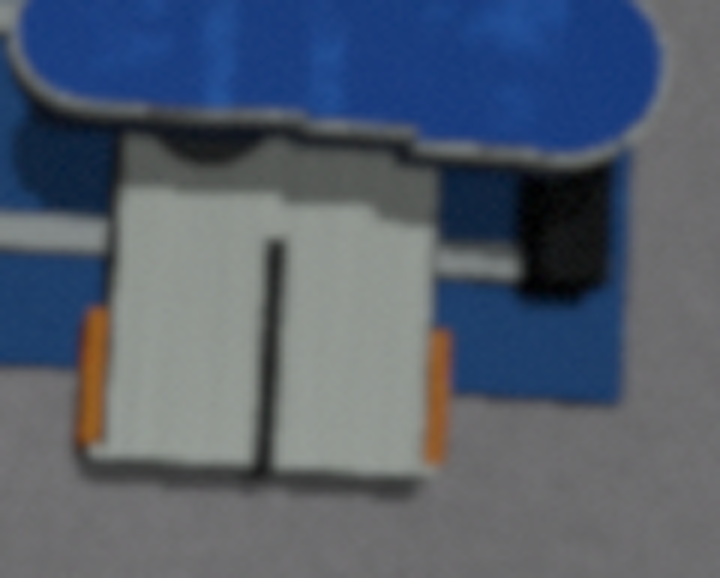

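The zoomed crop shows the front pad top at full-image u 283–287, v 166–191, and the rear pad at u 341–345, v 170–194. The stripe runs from (316.2,153.6) to (313.7,195.5).

Run:
```python
from h import *
np.set_printoptions(precision=4,suppress=True)
pl=plane("top",[(82.5,163),(374.5,183),(91,81),(377,97.5)],0.006); print("plate near/far",pl, np.linalg.norm(pl[1]-pl[0]))
d=pl[0]-pl[1]; d2=pl[2]-pl[3]; print("axis ang vs +y deg",[np.degrees(np.arctan2(-e[0],e[1])) for e in(d,d2)])
y=d/np.linalg.norm(d)+d2/np.linalg.norm(d2);y/=np.linalg.norm(y);x=np.array([y[1],-y[0],0]);print("ey",y,"ex",x)
g,e=tri((262.1,163.9),(178.3,203.7));print("mark tri",g,e)
mk=plane("top",[(178.3,203.7)],.008)[0];mk2=plane("scene",[(262,163.9)],.006)[0];print("mark",mk,mk2)
st=plane("top",[(316.2,153.6),(313.7,195.5)],.066);print("stripe",st)
sc=plane("scene",[(279.5,247.5),(328,246)],.066);print("stripe scene",sc)
print("pads tri F",tri((297,223),(284.5,178)))
pf=plane("top",[(283.6,166),(283.2,191)],.061);pr=plane("top",[(345.7,169.6),(344.7,194.5)],.061)
print("front",pf,"rear",pr)
O=mk
for n,P in dict(mark=mk,st0=st[0],st1=st[1],sc0=sc[0],sc1=sc[1],f0=pf[0],f1=pf[1],r0=pr[0],r1=pr[1],pl0=pl[0],pl1=pl[1],pl2=pl[2],pl3=pl[3]).items(): print(n,"track x,y rel mark",(P-O)@x,(P-O)@y)
o=robot.get_obs();print("tcp",(o["tool_pos"]-O)@x,(o["tool_pos"]-O)@y,o["time"])
```

```text
plate near/far [[ 0.5792  0.4106  0.006 ]
 [ 0.5476 -0.3285  0.006 ]
 [ 0.7952  0.4037  0.006 ]
 [ 0.77   -0.3364  0.006 ]] 0.7397267612822245
axis ang vs +y deg [np.float64(-2.4479408201043804), np.float64(-1.9486990443190324)]
ey [0.0384 0.9993 0.    ] ex [ 0.9993 -0.0384  0.    ]
mark tri [ 0.4826  0.163  -0.0003] 0.00042762179304085487
mark [0.4821 0.1617 0.008 ] [0.4818 0.1568 0.006 ]
stripe [[ 0.6062 -0.1718  0.066 ]
 [ 0.5051 -0.1669  0.066 ]]
stripe scene [[ 0.5051 -0.1741  0.066 ]
 [ 0.6175 -0.1757  0.066 ]]
pads tri F (array([ 0.5504, -0.0977,  0.055 ]), np.float64(0.007325762560271052))
front [[ 0.5748 -0.0946  0.061 ]
 [ 0.5145 -0.0947  0.061 ]] rear [[ 0.5702 -0.2439  0.061 ]
 [ 0.51   -0.2417  0.061 ]]
mark track x,y rel mark 0.0 0.0
st0 track x,y rel mark 0.13679327803106398 -0.3285457869686972
st1 track x,y rel mark 0.03562119007569329 -0.327515975565656
sc0 track x,y rel mark 0.03587091765080076 -0.33466432073081287
sc1 track x,y rel mark 0.1482829579915644 -0.3319479515034068
f0 track x,y rel mark 0.10248704408534885 -0.2526016434661077
f1 track x,y rel mark 0.04223830736452257 -0.2550521660628797
r0 track x,y rel mark 0.1036460887705236 -0.40197404010118576
r1 track x,y rel mark 0.043429007482344816 -0.402100398278962
pl0 track x,y rel mark 0.08746551274639326 0.2523725127867411
pl1 track x,y rel mark 0.08424275064457436 -0.48734722817028125
pl2 track x,y rel mark 0.30358226240408404 0.2537678335363196
pl3 track x,y rel mark 0.30680863426799554 -0.4867804551681601
tcp -0.34416427304883157 0.35349413326667883 0.1
```

```bash
python3 -m pendant '[[1.5,-3,0,0,0,4.6,0],[2.1,-4.4,0,0,0,4.6,0],[2.1,-4.4,0,0,0,4.6,0],[2.1,-4.4,0,0,0,0,0],[2.1,-4.4,0,0,0,0,0],[2.1,-4.4,0,0,0,0,0],[2.1,-4.4,0,0,0,0,0],[2.1,-4.4,0,0,0,0,0]]' && python3 -m pendant '[[2.1,-4.4,0,0,0,0,0],[2.1,-4.4,0,0,0,0,0],[2.1,-4.4,0,0,0,0,0],[2.1,-4.4,0,0,0,0,0],[2.1,-4.4,0,0,0,0,0],[2.1,-4.4,0,0,0,0,0],[2.1,-4.4,0,0,0,0,0],[2.1,-4.4,0,0,0,0,0]]' && python3 -m pendant '[[2.1,-4.4,0,0,0,0,0],[2.1,-4.4,0,0,0,0,0],[0,0,0,0,0,0,0],[0,0,0,0,0,0,0]]'
cat >> h.py <<'E'
MK=np.array([.4821,.1617,0]);EY=np.array([.0384,.9993,0]);EX=np.array([.9993,-.0384,0])
def st():
    o=robot.get_obs();p=o["tool_pos"]-MK
    print("t",round(o["time"],2),"track xy",(p@EX).round(4),(p@EY).round(4),"z",o["tool_pos"][2].round(4),"rot",o["ee_rot"].round(3),"F",o["wrist_force"].round(2),"w",round(o["width"],4))
E
python3 -c "from h import *;st()"
```

```text
time: 0.9
tool_pos: [0.314, 0.1888, 0.2162]
ee_rot: [3.141, 0.0, 3.103]
wrist_force: [0.7, -0.7, 0.1]
width: 0.0337
finger_force: 0.0
time: 1.7
tool_pos: [0.4821, -0.1634, 0.216]
ee_rot: [3.141, -0.0, 3.102]
wrist_force: [0.7, 0.7, 0.3]
width: 0.0005
finger_force: 0.0
time: 2.1
tool_pos: [0.5235, -0.2499, 0.2147]
ee_rot: [3.139, -0.003, 3.101]
wrist_force: [0.8, 0.7, -0.6]
width: 0.0002
finger_force: 0.0
t 2.1 track xy 0.0572 -0.4097 z 0.2147 rot [ 3.139e+00 -3.000e-03  3.101e+00] F [ 0.77  0.67 -0.55] w 0.0002
```

```bash
python3 -m pendant '[[1.0,-1.5,0,0,0,0,0],[0,0,-4,0,0,0,0],[0,0,-4,0,0,0,0],[0,0,-4,0,0,0,0],[0,0,-3.4,0,0,0,0],[0,0,-1.5,0,0,0,0],[0,0,0,0,0,0,0],[0,0,0,0,0,0,0]]'
python3 - <<'E'
from h import *
st(); im=imaging.snapshot("top");cv2.imwrite("pics/t1.png",cv2.resize(im[100:220,260:400,::-1],None,fx=5,fy=5))
E
```

```text
time: 2.9
tool_pos: [0.5348, -0.2643, 0.0495]
ee_rot: [-3.14, 0.002, 3.103]
wrist_force: [0.9, -0.3, 0.9]
width: 0.0007
finger_force: 0.0
t 2.9 track xy 0.069 -0.4236 z 0.0495 rot [-3.140e+00  2.000e-03  3.103e+00] F [ 0.93 -0.27  0.87] w 0.0007
```

View pics/t1.png

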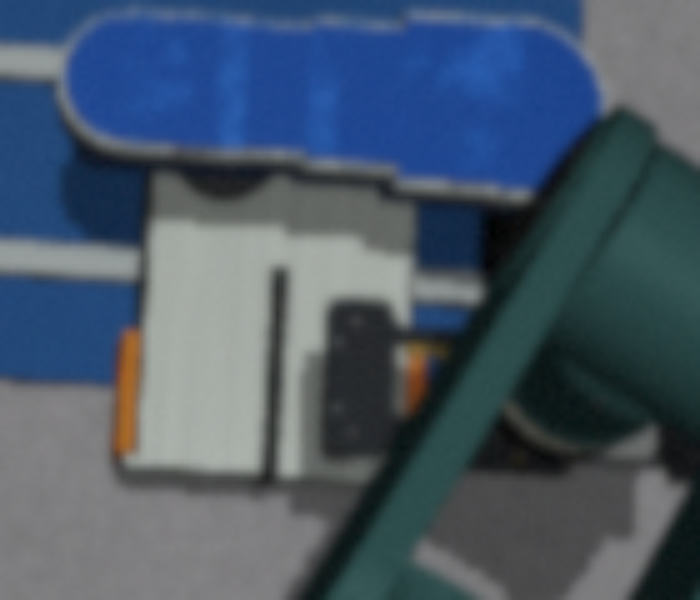

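The gripper body hangs over the white cover and the finger is behind the rear pad; the front pad is at crop (127,390). Now I push gently.

```bash
python3 -m pendant '[[0.01,0.2,0,0,0,0,0],[0.01,0.3,0,0,0,0,0],[0.01,0.3,0,0,0,0,0],[0.01,0.3,0,0,0,0,0],[0.01,0.3,0,0,0,0,0],[0.02,0.4,0,0,0,0,0],[0.02,0.4,0,0,0,0,0],[0.02,0.5,0,0,0,0,0]]';python3 -c "from h import *;st()"
```

```text
time: 3.75
tool_pos: [0.5349, -0.2369, 0.0473]
ee_rot: [3.141, -0.0, 3.103]
wrist_force: [0.1, 0.2, -0.1]
width: 0.0002
finger_force: 0.0
t 3.75 track xy 0.068 -0.3963 z 0.0473 rot [ 3.141 -0.     3.103] F [ 0.09  0.24 -0.09] w 0.0002
```

```bash
python3 -m pendant '[[0.02,0.5,0,0,0,0,0],[0.02,0.6,0,0,0,0,0],[0.02,0.6,0,0,0,0,0],[0.02,0.6,0,0,0,0,0],[0.02,0.6,0,0,0,0,0],[0,0.2,0,0,0,0,0],[0,-0.5,0,0,0,0,0],[0,0,2,0,0,0,0]]'
cat >> h.py <<'E'
def pads(name):
    im=imaging.snapshot(name);t=robot.get_obs()["time"];out=[]
    for b in blobs(im,"orange",8):
        P=plane(name,[b[1]],.061 if name=="top" else .044)[0]-MK;out.append((b[0],b[1].tolist(),round(P@EX,4),round(P@EY,4)))
    return im,t,out
E
python3 - <<'E'
from h import *
st()
for i in range(2):
    for n in("top","scene"):
        im,t,o=pads(n);print(n,t,o);cv2.imwrite(f"pics/p{i}{n}.png",im[:,:,::-1])
E
```

```text
time: 4.55
tool_pos: [0.5339, -0.211, 0.0645]
ee_rot: [3.139, -0.006, 3.102]
wrist_force: [1.0, 0.4, 0.3]
width: 0.0003
finger_force: 0.0
t 4.55 track xy 0.0661 -0.3705 z 0.0645 rot [ 3.139 -0.006  3.102] F [1.03 0.39 0.34] w 0.0003
top 4.6 []
scene 4.65 []
top 4.7 []
scene 4.75 []
```

Run:
```python
import cv2,numpy as np
a=cv2.imread("pics/p1top.png")[90:240,190:400];b=cv2.imread("pics/p1scene.png")[130:300,230:420]
cv2.imwrite("pics/m.png",np.hstack([cv2.resize(a,(420,300)),cv2.resize(b,(335,300))]))
for n,r in(("p0top",(160,200,255,285)),):
    i=cv2.imread(f"pics/{n}.png");h=cv2.cvtColor(i,cv2.COLOR_BGR2HSV)
    m=cv2.inRange(h,(3,150,60),(20,255,255)); print(cv2.connectedComponentsWithStats(m)[2:])
```

```text
(array([[     0,      0,    512,    384, 195774],
       [   113,     98,      1,      1,      1],
       [     0,    151,      3,     21,     33],
       [   257,    165,      4,     23,     58],
       [   315,    169,      3,     12,     18],
       [   222,    237,     69,     25,    713],
       [   231,    238,      1,      1,      1],
       [   238,    238,      1,      1,      1],
       [   266,    244,      2,      3,      5],
       [   224,    254,      3,      1,      3],
       [   258,    256,      1,      1,      1]], dtype=int32), array([[255.52866571, 191.30457058],
       [113.        ,  98.        ],
       [  0.57575758, 159.18181818],
       [258.18965517, 176.15517241],
       [316.        , 174.11111111],
       [257.98737728, 247.61430575],
       [231.        , 238.        ],
       [238.        , 238.        ],
       [266.6       , 245.2       ],
       [225.        , 254.        ],
       [258.        , 256.        ]]))
```

View pics/m.png

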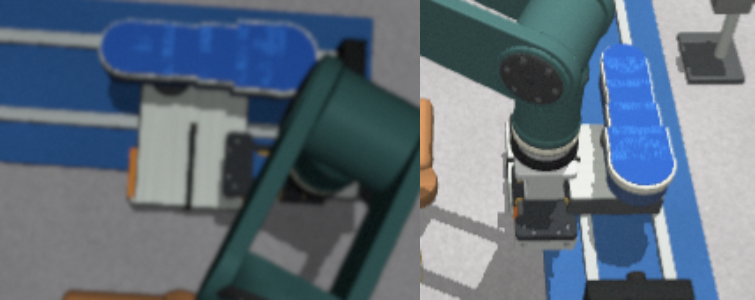

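The top crop shows the carriage moving with its front pad clear at crop (131,172); the scene crop shows the gripper behind it, clear of the shoe.

```bash
cat >> h.py <<'E'
def front(im):
    h=cv2.cvtColor(im,cv2.COLOR_RGB2HSV);m=cv2.inRange(h,(3,150,60),(20,255,255))
    n,l,s,c=cv2.connectedComponentsWithStats(m);r=[]
    for i in range(1,n):
        if s[i,4]>=10 and 60<s[i,0] and 150<c[i,1]<200 and s[i,2]<9:
            P=plane("top",[c[i]],.061)[0]-MK; r.append((int(s[i,4]),c[i].round(1).tolist(),round(P@EX,4),round(P@EY,4)))
    return r
def look(k=2):
    for i in range(k):
        im=imaging.snapshot("top");print(round(robot.get_obs()["time"],2),front(im))
E
python3 - <<'E'
from h import *
for n in("top0","p0top","p1top"): print(n,front(cv2.imread(f"pics/{n}.png")[:,:,::-1].copy()))
E
```

```text
top0 [(74, [285.0, 178.2], np.float64(0.0733), np.float64(-0.2576)), (38, [342.5, 181.5], np.float64(0.0743), np.float64(-0.3955))]
p0top [(58, [258.2, 176.2], np.float64(0.074), np.float64(-0.1934)), (18, [316.0, 174.1], np.float64(0.088), np.float64(-0.3311))]
p1top [(56, [255.8, 175.9], np.float64(0.0741), np.float64(-0.1876))]
```

```bash
python3 -m pendant '[[0,0,2.5,0,0,0,0],[0,0,2.5,0,0,0,0],[0.17,4.4,0,0,0,0,0],[0.17,4.4,0,0,0,0,0],[0.17,4.4,0,0,0,0,0],[0.17,4.4,0,0,0,0,0],[0.17,4.4,0,0,0,0,0],[0.17,4.4,0,0,0,0,0]]' && python3 -m pendant '[[0.17,4.4,0,0,0,0,0],[0.17,4.4,0,0,0,0,0],[0,0,0,0,0,0,0]]'
python3 -c "from h import *;st();look(2);st()"
```

```text
time: 5.55
tool_pos: [0.5456, 0.0541, 0.1165]
ee_rot: [-3.142, -0.001, 3.102]
wrist_force: [0.6, -0.8, -0.3]
width: -0.0001
finger_force: 0.0
time: 5.85
tool_pos: [0.5487, 0.1454, 0.1163]
ee_rot: [3.14, -0.002, 3.109]
wrist_force: [1.1, -0.6, -0.1]
width: 0.0005
finger_force: 0.0
t 5.85 track xy 0.0672 -0.0137 z 0.1163 rot [ 3.140e+00 -2.000e-03  3.109e+00] F [ 1.08 -0.58 -0.14] w 0.0005
5.9 [(61, [229.3, 174.0], np.float64(0.0747), np.float64(-0.1243)), (51, [286.7, 177.9], np.float64(0.0742), np.float64(-0.2615))]
5.95 [(60, [228.4, 174.2], np.float64(0.0742), np.float64(-0.1219)), (50, [285.7, 177.7], np.float64(0.0746), np.float64(-0.2593))]
t 5.95 track xy 0.0677 -0.018 z 0.1164 rot [-3.141e+00 -2.000e-03  3.105e+00] F [-0.12 -0.09  0.19] w 0.0005
```

```bash
python3 -m pendant '[[0,0,-2.5,0,0,0,0],[0,0,-2.5,0,0,0,0],[0,0,-1.7,0,0,0,0],[0,0,0,0,0,0,0],[0,0,0,0,0,0,0],[0,0,0,0,0,0,0]]'
python3 -c "from h import *;st();look(2);st()"
```

```text
time: 6.55
tool_pos: [0.5507, 0.1399, 0.0519]
ee_rot: [3.141, 0.002, 3.101]
wrist_force: [-0.6, -0.6, 0.5]
width: 0.0004
finger_force: 0.0
t 6.55 track xy 0.0694 -0.0192 z 0.0519 rot [3.141e+00 2.000e-03 3.101e+00] F [-0.57 -0.64  0.46] w 0.0004
6.6 [(58, [273.4, 177.4], np.float64(0.0734), np.float64(-0.2299))]
6.65 [(55, [272.5, 177.4], np.float64(0.0732), np.float64(-0.2275))]
t 6.65 track xy 0.0693 -0.0187 z 0.0521 rot [3.141e+00 3.000e-03 3.102e+00] F [ 0.37 -0.12  0.25] w 0.0008
```

```bash
python3 -m pendant '[[0,0,-0.3,0,0,0,0],[0,0,0,0,0,0,0],[0,0,0,0,0,0,0],[0,0,0,0,0,0,0],[0,0,0,0,0,0,0],[0,0,0,0,0,0,0],[0,0,0,0,0,0,0],[0,0,0,0,0,0,0]]'
python3 -c "from h import *;st();look(2);st()"
```

```text
time: 7.45
tool_pos: [0.5496, 0.1406, 0.0475]
ee_rot: [3.141, -0.0, 3.103]
wrist_force: [-0.4, -0.0, 0.3]
width: 0.0007
finger_force: 0.0
t 7.45 track xy 0.0683 -0.0185 z 0.0475 rot [ 3.141 -0.     3.103] F [-0.4  -0.04  0.28] w 0.0007
7.5 [(66, [258.7, 176.0], np.float64(0.0745), np.float64(-0.1945))]
7.55 [(61, [257.9, 176.3], np.float64(0.0735), np.float64(-0.1927))]
t 7.55 track xy 0.0683 -0.0185 z 0.0475 rot [ 3.142 -0.     3.103] F [-0.57 -1.19 -1.  ] w 0.0007
```

```bash
python3 -m pendant '[[0,0,0,0,0,0,0],[0.01,0.1,0,0,0,0,0],[0.01,0.2,0,0,0,0,0],[0.01,0.2,0,0,0,0,0],[0.01,0.2,0,0,0,0,0],[0.01,0.2,0,0,0,0,0],[0.01,0.2,0,0,0,0,0],[0.01,0.2,0,0,0,0,0]]'
python3 -c "from h import *;st();look(2);st()"
```

```text
time: 8.35
tool_pos: [0.5503, 0.1539, 0.0475]
ee_rot: [3.142, -0.0, 3.103]
wrist_force: [-0.3, -0.3, -0.3]
width: 0.0004
finger_force: 0.0
t 8.35 track xy 0.0684 -0.0052 z 0.0475 rot [ 3.142 -0.     3.103] F [-0.31 -0.34 -0.28] w 0.0004
8.4 [(64, [245.9, 175.7], np.float64(0.0731), np.float64(-0.1641))]
8.45 [(67, [245.4, 175.3], np.float64(0.074), np.float64(-0.1627))]
t 8.45 track xy 0.0685 -0.0052 z 0.0475 rot [ 3.141 -0.     3.103] F [-0.72  0.71 -0.16] w 0.0006
```

```bash
python3 -m pendant '[[0.01,0.25,0,0,0,0,0],[0.01,0.25,0,0,0,0,0],[0.01,0.25,0,0,0,0,0],[0.01,0.25,0,0,0,0,0],[0.01,0.25,0,0,0,0,0],[0.01,0.25,0,0,0,0,0],[0.01,0.25,0,0,0,0,0],[0.01,0.25,0,0,0,0,0]]'
python3 -c "from h import *;st();look(2);st()"
```

```text
time: 9.25
tool_pos: [0.5511, 0.1738, 0.0475]
ee_rot: [3.142, 0.0, 3.103]
wrist_force: [-0.2, 0.0, -0.1]
width: 0.0003
finger_force: 0.0
t 9.25 track xy 0.0685 0.0148 z 0.0475 rot [3.142 0.    3.103] F [-0.22  0.01 -0.1 ] w 0.0003
9.3 [(71, [235.4, 174.5], np.float64(0.0745), np.float64(-0.1389))]
9.35 [(70, [234.9, 175.2], np.float64(0.0726), np.float64(-0.1377))]
t 9.35 track xy 0.0685 0.0153 z 0.0475 rot [3.141 0.    3.103] F [-0.32  1.07  0.31] w 0.0006
```

```bash
python3 -m pendant '[[0.01,0.25,0,0,0,0,0],[0.01,0.25,0,0,0,0,0],[0.01,0.25,0,0,0,0,0],[0.01,0.25,0,0,0,0,0],[0.01,0.25,0,0,0,0,0],[0.01,0.25,0,0,0,0,0],[0.01,0.25,0,0,0,0,0],[0.01,0.25,0,0,0,0,0]]' && python3 -c "from h import *;st();look(1)" && python3 -m pendant '[[0.01,0.25,0,0,0,0,0],[0.01,0.25,0,0,0,0,0],[0.01,0.25,0,0,0,0,0],[0.01,0.25,0,0,0,0,0],[0.01,0.25,0,0,0,0,0],[0.01,0.2,0,0,0,0,0],[0.01,0.2,0,0,0,0,0],[0.01,0.2,0,0,0,0,0]]'
python3 -c "from h import *;st();look(2);st()"
```

```text
time: 10.15
tool_pos: [0.5519, 0.1938, 0.0475]
ee_rot: [3.142, -0.0, 3.103]
wrist_force: [0.2, -0.7, 1.4]
width: 0.0008
finger_force: 0.0
t 10.15 track xy 0.0685 0.0348 z 0.0475 rot [ 3.142 -0.     3.103] F [ 0.24 -0.74  1.36] w 0.0008
10.2 [(72, [237.7, 175.1], np.float64(0.0734), np.float64(-0.1444))]
time: 11.0
tool_pos: [0.5527, 0.2123, 0.0475]
ee_rot: [3.142, 0.0, 3.103]
wrist_force: [0.4, 0.6, 0.9]
width: 0.0004
finger_force: 0.0
t 11.0 track xy 0.0686 0.0533 z 0.0475 rot [3.142 0.    3.103] F [0.44 0.56 0.93] w 0.0004
11.05 [(70, [239.7, 175.2], np.float64(0.0735), np.float64(-0.1492))]
11.1 [(69, [239.8, 175.1], np.float64(0.0736), np.float64(-0.1493))]
t 11.1 track xy 0.0686 0.0534 z 0.0475 rot [3.141 0.    3.103] F [ 0.56  0.46 -0.88] w 0.0006
```

The braking contact was elastic, so the carriage rebounded slowly and is about 83 mm short. I'll go back behind the rear pad and push it slowly, easing down to a stop.

```bash
python3 -m pendant '[[0,0.3,3.4,0,0,0,0],[0,0,3.4,0,0,0,0],[-0.18,-4.8,0,0,0,0,0],[-0.18,-4.8,0,0,0,0,0],[-0.18,-4.8,0,0,0,0,0],[-0.18,-4.8,0,0,0,0,0],[-0.18,-4.8,0,0,0,0,0],[0,0,0,0,0,0,0]]'
python3 -c "from h import *;st();look(1);st()"
```

```text
time: 11.9
tool_pos: [0.5434, -0.0305, 0.1157]
ee_rot: [-3.139, 0.0, 3.095]
wrist_force: [0.1, 0.1, 1.4]
width: 0.0004
finger_force: 0.0
t 11.9 track xy 0.0686 -0.1897 z 0.1157 rot [-3.139  0.     3.095] F [0.14 0.12 1.4 ] w 0.0004
11.95 [(43, [183.4, 170.7], np.float64(0.0757), np.float64(-0.0138)), (19, [240.1, 183.0], np.float64(0.0547), np.float64(-0.1514))]
t 11.95 track xy 0.0686 -0.1868 z 0.1156 rot [-3.142  0.     3.097] F [-0.19 -0.36  0.08] w 0.0005
```

```bash
python3 -m pendant '[[0,0,-2.5,0,0,0,0],[0,0,-2.5,0,0,0,0],[0,0.1,-1.8,0,0,0,0],[0.01,0.2,0,0,0,0,0],[0.01,0.2,0,0,0,0,0],[0.01,0.2,0,0,0,0,0],[0.01,0.2,0,0,0,0,0],[0.01,0.2,0,0,0,0,0]]'
python3 -c "from h import *;st();look(1)"
```

```text
time: 12.75
tool_pos: [0.545, -0.0136, 0.0487]
ee_rot: [-3.142, 0.002, 3.103]
wrist_force: [-1.0, -1.1, -0.5]
width: 0.0002
finger_force: 0.0
t 12.75 track xy 0.0696 -0.1728 z 0.0487 rot [-3.142e+00  2.000e-03  3.103e+00] F [-1.03 -1.08 -0.55] w 0.0002
12.8 [(43, [183.5, 170.6], np.float64(0.0757), np.float64(-0.0142))]
```

```bash
python3 -m pendant '[[0,0.1,0,0,0,0,0],[0,0.1,0,0,0,0,0],[0.01,0.12,0,0,0,0,0],[0.01,0.14,0,0,0,0,0],[0.01,0.16,0,0,0,0,0],[0.01,0.18,0,0,0,0,0],[0.01,0.2,0,0,0,0,0],[0.01,0.2,0,0,0,0,0]]' && python3 -m pendant '[[0.01,0.2,0,0,0,0,0],[0.01,0.2,0,0,0,0,0],[0.01,0.2,0,0,0,0,0],[0.01,0.2,0,0,0,0,0],[0.01,0.2,0,0,0,0,0],[0,0.2,0,0,0,0,0],[0.01,0.2,0,0,0,0,0],[0.01,0.2,0,0,0,0,0]]'
python3 -c "from h import *;st();look(1)"
```

```text
time: 13.6
tool_pos: [0.5448, -0.0016, 0.0475]
ee_rot: [3.141, -0.0, 3.103]
wrist_force: [-0.3, 0.0, -0.3]
width: 0.0004
finger_force: 0.0
time: 14.4
tool_pos: [0.5455, 0.0143, 0.0475]
ee_rot: [3.141, 0.0, 3.103]
wrist_force: [-0.6, -0.9, -0.0]
width: 0.0006
finger_force: 0.0
t 14.4 track xy 0.069 -0.1449 z 0.0475 rot [3.141 0.    3.103] F [-0.61 -0.94 -0.01] w 0.0006
14.45 [(40, [173.2, 171.1], np.float64(0.0731), np.float64(0.0105))]
```

```bash
python3 -m pendant '[[0.01,0.2,0,0,0,0,0],[0.01,0.2,0,0,0,0,0],[0.01,0.2,0,0,0,0,0],[0.01,0.2,0,0,0,0,0],[0.01,0.2,0,0,0,0,0],[0,0.19,0,0,0,0,0],[0.01,0.19,0,0,0,0,0],[0.01,0.18,0,0,0,0,0]]' && python3 -m pendant '[[0.01,0.18,0,0,0,0,0],[0.01,0.18,0,0,0,0,0],[0.01,0.17,0,0,0,0,0],[0.01,0.17,0,0,0,0,0],[0,0.17,0,0,0,0,0],[0.01,0.16,0,0,0,0,0],[0.01,0.16,0,0,0,0,0],[0,0.15,0,0,0,0,0]]'
python3 -c "from h import *;st();look(1)"
```

```text
time: 15.25
tool_pos: [0.5462, 0.0299, 0.0475]
ee_rot: [3.142, 0.0, 3.103]
wrist_force: [-0.1, -0.4, -0.9]
width: 0.0004
finger_force: 0.0
time: 16.05
tool_pos: [0.5468, 0.0433, 0.0475]
ee_rot: [3.141, 0.0, 3.103]
wrist_force: [0.7, 0.0, 0.4]
width: 0.0007
finger_force: 0.0
t 16.05 track xy 0.0692 -0.1158 z 0.0475 rot [3.141 0.    3.103] F [0.68 0.05 0.42] w 0.0007
16.1 [(37, [161.1, 169.9], np.float64(0.0742), np.float64(0.0398))]
```

```bash
python3 -m pendant '[[0.01,0.15,0,0,0,0,0],[0.01,0.15,0,0,0,0,0],[0,0.14,0,0,0,0,0],[0.01,0.14,0,0,0,0,0],[0,0.13,0,0,0,0,0],[0.01,0.13,0,0,0,0,0],[0,0.12,0,0,0,0,0],[0.01,0.12,0,0,0,0,0]]' && python3 -m pendant '[[0,0.11,0,0,0,0,0],[0,0.11,0,0,0,0,0],[0.01,0.1,0,0,0,0,0],[0,0.1,0,0,0,0,0],[0.01,0.09,0,0,0,0,0],[0,0.09,0,0,0,0,0],[0,0.08,0,0,0,0,0],[0,0.08,0,0,0,0,0]]'
python3 -c "from h import *;st();look(1)"
```

```text
time: 16.9
tool_pos: [0.5473, 0.054, 0.0475]
ee_rot: [3.142, 0.0, 3.103]
wrist_force: [-0.9, 0.2, -0.7]
width: 0.0004
finger_force: 0.0
time: 17.7
tool_pos: [0.5475, 0.0616, 0.0475]
ee_rot: [3.141, 0.0, 3.103]
wrist_force: [0.0, 0.7, -0.8]
width: 0.0006
finger_force: 0.0
t 17.7 track xy 0.0692 -0.0975 z 0.0475 rot [3.141 0.    3.103] F [ 0.01  0.66 -0.78] w 0.0006
17.75 [(36, [153.1, 169.3], np.float64(0.0744), np.float64(0.0591))]
```

```bash
python3 -m pendant '[[0,-0.5,0,0,0,0,0],[0,-0.5,0,0,0,0,0],[0,0,0,0,0,0,0],[0,0,0,0,0,0,0],[0,0,0,0,0,0,0],[0,0,0,0,0,0,0],[0,0,0,0,0,0,0],[0,0,0,0,0,0,0]]' && python3 -c "from h import *;st();look(1)"; python3 -m pendant '[[0,0,0,0,0,0,0],[0,0,0,0,0,0,0],[0,0,0,0,0,0,0],[0,0,0,0,0,0,0],[0,0,0,0,0,0,0],[0,0,0,0,0,0,0],[0,0,0,0,0,0,0],[0,0,0,0,0,0,0]]'
python3 - <<'E'
from h import *
look(1);im=imaging.snapshot("top");cv2.imwrite("pics/e.png",cv2.resize(im[130:230,140:260,::-1],None,fx=6,fy=6))
im=imaging.snapshot("scene");cv2.imwrite("pics/es.png",im[:,:,::-1])
E
```

```text
time: 18.55
tool_pos: [0.5475, 0.0516, 0.0475]
ee_rot: [3.142, 0.0, 3.103]
wrist_force: [0.0, -0.5, -0.2]
width: 0.0004
finger_force: 0.0
t 18.55 track xy 0.0696 -0.1075 z 0.0475 rot [3.142 0.    3.103] F [ 0.03 -0.46 -0.15] w 0.0004
18.6 [(35, [150.8, 167.9], np.float64(0.0774), np.float64(0.0649))]
time: 19.4
tool_pos: [0.5475, 0.0515, 0.0475]
ee_rot: [3.141, -0.0, 3.103]
wrist_force: [0.3, 0.5, -0.6]
width: 0.0004
finger_force: 0.0
19.45 [(35, [149.3, 169.1], np.float64(0.0742), np.float64(0.0683)), (11, [206.5, 183.2], np.float64(0.0491), np.float64(-0.0715))]
```

View pics/e.png

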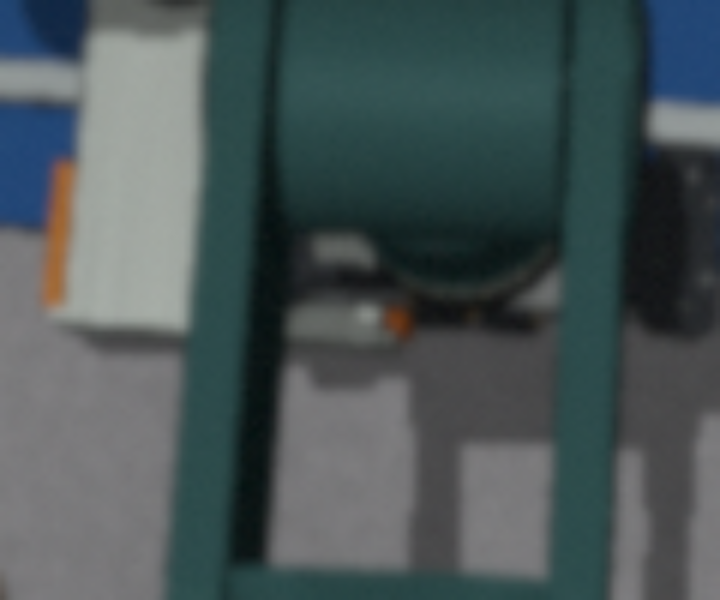

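The arm hides the stripe, but the front pad at crop (60,235) puts the stripe about 2 mm short of the mark, nearly at rest. I'll move the arm well clear and check.

```bash
python3 -m pendant '[[-0.1,-2,0,0,0,0,0],[-0.1,-4,0,0,0,0,0],[-0.1,-4,3,0,0,0,0],[-0.1,-4,3,0,0,0,0],[-0.1,-4,3,0,0,0,0],[-0.1,-4,0,0,0,0,0],[0,0,0,0,0,0,0],[0,0,0,0,0,0,0]]'
python3 - <<'E'
from h import *
look(2);im=imaging.snapshot("top");cv2.imwrite("pics/f.png",cv2.resize(im[130:230,130:250,::-1],None,fx=6,fy=6,interpolation=cv2.INTER_CUBIC))
E
```

```text
time: 20.35
tool_pos: [0.5412, -0.169, 0.1372]
ee_rot: [3.141, -0.001, 3.101]
wrist_force: [-0.6, 0.2, -0.4]
width: 0.0002
finger_force: 0.0
20.4 [(36, [148.9, 168.0], np.float64(0.0768), np.float64(0.0696)), (90, [206.2, 173.0], np.float64(0.0734), np.float64(-0.069))]
20.45 [(36, [148.9, 168.0], np.float64(0.0768), np.float64(0.0696)), (90, [206.2, 173.0], np.float64(0.0735), np.float64(-0.069))]
```

View pics/f.png

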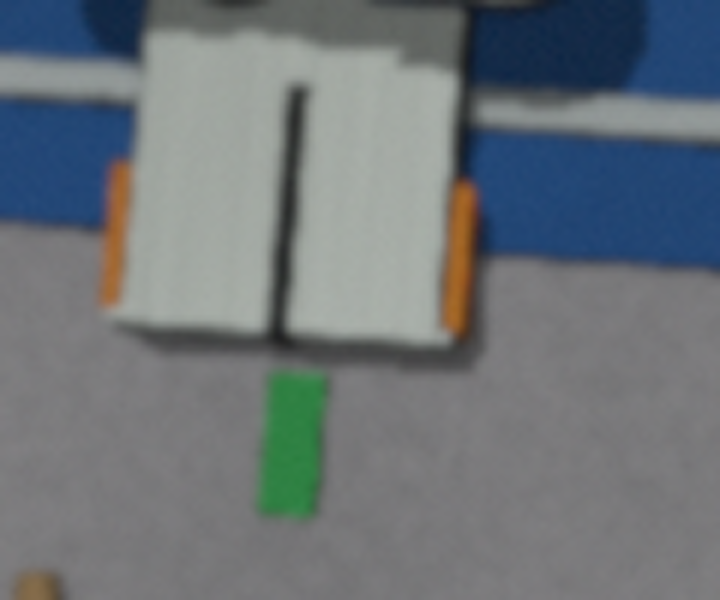

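The stripe runs from crop (298,90) to (281,335), and the mark's near end is at (298,373). The apparent offset should be parallax from the different heights, so I'll check it.

```bash
python3 - <<'E'
from h import *
s=plane("top",[(176.8,185.8),(179.7,145)],.066)-MK;m=plane("top",[(179.6,192.2),(178,216)],.008)-MK
print("stripe",s@EX,s@EY,"mark",m@EX,m@EY)
look(1)
E
python3 -m pendant '[[0,0,0,0,0,0,0],[0,0,0,0,0,0,0],[0,0,0,0,0,0,0],[0,0,0,0,0,0,0],[0,0,0,0,0,0,0],[0,0,0,0,0,0,0],[0,0,0,0,0,0,0],[0,0,0,0,0,0,0]]'
python3 - <<'E'
from h import *
look(1)
b=blobs(imaging.snapshot("scene"),"green")[0];p=plane("scene",[b[1]],.006)[0]-MK;print("scene mark y",p@EY)
im=imaging.snapshot("scene");cv2.imwrite("pics/g.png",cv2.resize(im[110:220,240:380,::-1],None,fx=5,fy=5,interpolation=cv2.INTER_CUBIC))
E
```

```text
stripe [0.03761272 0.13642621] [-0.00188338 -0.0007328 ] mark [ 0.02891848 -0.03064975] [-0.00088828 -0.001666  ]
20.55 [(36, [148.9, 168.0], np.float64(0.0768), np.float64(0.0696)), (91, [206.2, 173.1], np.float64(0.0733), np.float64(-0.0689))]
time: 21.35
tool_pos: [0.5415, -0.1685, 0.1375]
ee_rot: [3.142, 0.0, 3.103]
wrist_force: [0.6, 1.0, -0.6]
width: 0.0006
finger_force: 0.0
21.4 [(36, [148.9, 168.0], np.float64(0.0768), np.float64(0.0696)), (90, [206.2, 173.0], np.float64(0.0734), np.float64(-0.069))]
scene mark y -0.0037051728252165852
```

View pics/g.png

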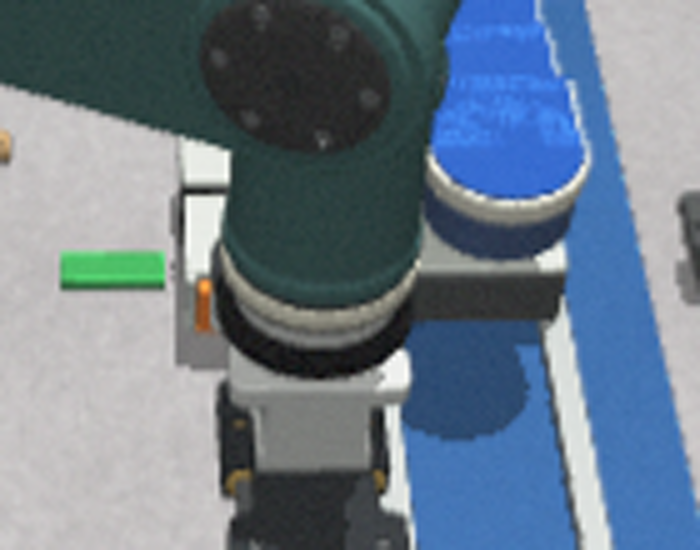

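The carriage is at rest, clear of the gripper, with the stripe about 1 mm from the mark. I'll hold a moment longer, then hand in.

```bash
python3 -m pendant '[[0,0,0,0,0,0,0],[0,0,0,0,0,0,0],[0,0,0,0,0,0,0],[0,0,0,0,0,0,0],[0,0,0,0,0,0,0],[0,0,0,0,0,0,0],[0,0,0,0,0,0,0],[0,0,0,0,0,0,0]]' && python3 -c "
from h import *
p=plane('scene',[(280,147.6)],.066)[0]-MK;print(p@EX,p@EY);look(1);print(robot.close_job())"
```

```text
time: 22.3
tool_pos: [0.5415, -0.1684, 0.1375]
ee_rot: [3.141, 0.0, 3.103]
wrist_force: [-0.5, 0.5, -0.4]
width: 0.0006
finger_force: 0.0
0.049969839639735225 -0.0012312140382374414
22.35 [(36, [148.9, 168.0], np.float64(0.0768), np.float64(0.0696)), (91, [206.3, 173.2], np.float64(0.0731), np.float64(-0.069))]
the job is handed in; nothing more can be done
None
```

The carriage stands at rest and untouched with its pointer about 1–3 mm from the green mark in both camera views, and I handed the job in at about 22 s of the 32 s allowed; no verdict came back.

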